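# Release the orange ball into the bin

## Robot

A 6-joint arm with a two-finger parallel gripper is mounted at the origin on a cart in front of the work surface, level with it; the furniture and walls round the work are solid. World frame = base frame: x ahead of the robot, y to its left, z up, the work surface at z = 0. Lengths are in m, angles in rad, forces in N, time in s.
With the tool pointing down it reaches from about 0.425 to 0.95 m from the base axis. Payload 14.7 kg.
Tool frame: the origin (TCP) lies midway between the tips of the shut fingers; the grasp point (between the pads) lies 19 mm behind it (bot.tcp_to_grasp is the distance from the TCP to the grasp point, in m); z points along the fingers, y is the line along which they close (so a half turn about z gives the same grasp; the last joint's range is limited). The gripper opens to 85 mm and grips with 20 to 120 N. Pads are 22 mm wide; open, the fingers measure 114 mm over their backs; the gripper's body (76 mm by 85 mm) begins 54 mm behind the grasp point. The pads swing forward as they close: fully open they stand 13 mm farther back than shut.
Start: joints at [1.129, 0.48, 1.596, -0, 1.065, -0.047], TCP at [0.25, 0.6, 0.231] pointing down, gripper open.
Joint ranges: [-2.75, 2.75], [-0.82, 2.05], [0.23, 2.67], [-1.56, 4.7], [0.09, 2.69], [-2.92, 2.92]. Speed limits (rad/s): [1.89, 1.89, 2.39, 3.01, 3.01, 3.01].

## Interface

Orientations are given as a unit quaternion [x, y, z, w].
In Python, from plant import bot gives the robot as it stands.
- The arm moves only by the tool servo_tool, never from a script. Its argument "rows" is one flat list of numbers, 4 for each row, row after row: the shift along the tool's x, y, z in cm, then the turn about the tool's z in degrees. In form: [x, y, z, turn, x, y, z, turn, ...]. A call has 1 to 10 rows; each row is the pose to reach, as a shift and turn from the pose commanded when the call began, along the tool's axes at that moment; what a row does not reach only later rows make up. A row lasts 1/12 s, in which the tool goes at most 41.7 mm and 7.16 degrees, less where a joint would pass 70% of its speed; a pose out of reach is approached as far as the arm can. A call with a gripper value outside its range is refused whole. "gripper" is the closure, from -1 (fully open) to 1 (shut), set as the call begins (left out, the last holds). The fingers move at their own pace and stop on an object; the grip force is fixed at half the most. Time passes only in rows, so rows that repeat a pose let the fingers close. It gives the time, the measured TCP pose, the force, the opening and the grip force at its end, in the units of the state.
- bot.state(): the state, without advancing time (a new reading comes with each control period).
- bot.grab_frame(name): name is "scene" or "side" or "wrist"; returns (picture, depth): 384x512x3 uint8, red, green, blue; 384x512 float32, m along the optical axis (not along the pixel's ray), 0 where there is no reading.
- bot.camera_info(name): a dict with "camera_matrix" (3x3 intrinsics, pixels), "distortion" ([k1, k2, p1, p2, k3] as OpenCV has them; the pictures are not rectified), "camera_from_world" (4x4, takes a point from world to camera coordinates). Camera axes: x right, y up, looking along -z (the intrinsics and any distortion apply to the point x, -y, -z); pixel columns grow to the right and rows downward; lengths in m; the calibration is good to about 2 mm. A picture is of the moment at which its call begins: read the wrist's pose just before it. camera_info takes no time and is no camera call; for the wrist camera it gives the pose at the moment of the call.
- bot.close_job(): hands the job in; it is judged then, once.
Trained networks look in the newest picture that a camera, given by its name, has taken for a name from the list of things; names that differ only in an ending like _2 or _b are one class to them, and where a whole thing is asked for, a point or a joint stands for the part that bears it (a point fixed in the world has none). Each returns a list of dicts, best first, with "confidence" (0 to 1); they miss things now and then, are a little off and sometimes report something else, mostly with a low value. They report only what shows in the picture. A call takes as long as a camera call. They do not tell look-alikes from the thing itself.
- bot.find_in(camera, name): "xy" ([column, row] in pixels, amid what is visible of it).
- bot.outline_of(camera, name): "mask" (384x512 bool, what is visible of it) and "xy" ([column, row] in pixels, amid what is visible of it).
- bot.landmark_of(camera, name): "xy" ([column, row] in pixels: a listed point, or the origin of a listed thing).
The state is a dict: "clock": time; "joint_pos": joint angles; "qd": joint speeds; "joint_efforts": joint torques, N m; "position": TCP position; "orientation": TCP orientation; "ft_force": force on the tool from outside, world axes, zero at the start; "wrist_torque": the same for the moment, N m; "opening": finger opening in m; "finger_force": force on a finger pad.
Only numpy, scipy, OpenCV 4.12 (cv2) and the standard library are available. Lean on these libraries where they do the work, as an engineer would, in place of code of your own. Each camera call takes 0.05 s, during which the arm holds its last target. There are 200 camera calls.

## Task

With the fingertips, push the empty grey bin sideways along its fenced track until it stands home against the end stop in front of the lane that holds the orange ball, without lifting it. Then press down the red pad of that lane's rocker so that its gate rises and the orange ball rolls into the bin, and let the pad up so the gate shuts again. Do not touch the balls or work the other lever, keep the steel ball in its lane, and leave the other things on the bench alone.

Things in the scene. Friction and masses are not known exactly. Their poses are not given: they have to be found in the camera images.
- stand: Fixed two-lane ball dispenser: grey base 272x340x8 mm, origin under its middle, x uphill (away from the robot), y left along the bin track. Aluminium chutes at y=+100 (left) and -100, open mouths at x=-30, floor there 70 mm above worktop. Bin track along y: inner faces of fences at x=-124 and -16, of end stops at y=+-157.5, all 22 mm high. Pressed levers rise to 150 mm near x=0.
- bay_left (a point): Where the bin's origin is when it stands home against the left (+y) end stop, in front of the left lane; on the base, 8 mm above the worktop, axes as the stand's. Counts as home within 12 mm.
- bay_right (a point): The same against the right (-y) end stop, in front of the right lane; axes as the stand's.
- bin: Empty dark grey open parts bin, 102 (x) x 110 (y) x 52 mm, loose, 40 to 90 g, origin at the centre of its underside, low front to -x, axes near the stand's. Side walls are flat, outer faces at y=+-54. Starts near the middle of the track between the lanes, 75 mm or more free on either side of it; slides along y with 2 to 3 mm of play to the fences.
- orange_ball: Orange plastic ball, 26 mm diameter, origin at its centre. At the start it rests behind the gate of the left or the right lane (y of about +100 or -100 mm in the stand's frame).
- steel_ball: Steel ball, 26 mm diameter, origin at its centre, behind the gate of the other lane.
- lever_left (a joint): Angle of the left lane's steel rocker (two-tined gate) about its pivot pin (along y, 118 mm above the worktop, x=+55 of the stand): 0 = gate shut (rest), grows as the pad is pressed, stop at 0.5 rad. The ball passes under the gate above about 0.42 rad (pad 23 mm down); hold it there a second. A spring shuts it: about 2 N on the pad at first, 6 N at the stop.
- lever_right (a joint): The same for the right lane's lever.
- pad_left (a point): Middle of the top of the red press pad, a round bar 24 mm thick and 40 mm long (along y) at the far (+x) end of the left lever, 55 mm from the pivot; 140 mm above the worktop at rest. Flat fingertips pressing it straight down go 28 mm down to the stop; the bar stays under them within 2 mm.
- pad_right (a point): The same for the right lever.
- tape_measure: Orange and black tape measure, 66 x 87 x 64 mm, bystander left of the stand, origin under its middle.
- masking_tape: Roll of tan masking tape lying flat, 105 mm diameter, 25 mm high, bystander on the left, origin under its middle.
- pliers: Blue-handled needle pliers lying flat, 150 x 57 x 16 mm, bystander on the right, origin at the handle end.
- glue_bottle: White glue bottle with orange nozzle, 50 x 57 x 173 mm, standing, bystander far right, origin under its middle.
- sanding_block: Brown cork sanding block, 116 x 80 x 26 mm, bystander on the right, origin under its middle.
- parts_case: Shut parts case, orange lid, 124 x 174 x 37 mm, bystander near left, origin under its middle.
Not all that is in view belongs to the job. Leave any green or white look-alike of the bin alone.

How it is judged:
By the outcome, as a careful person would: the job done as asked, in the order asked, and still so for the second after the job is handed in, with the robot touching nothing.
It also fails if it takes over 48 s, if anything falls off the work surface, if the arm or the gripper's body presses on something with over 40 N, if the wrist force passes 120 N, or if a joint passes its speed limit or range.

## Working session

There is one attempt and no reset: what is moved stays moved. The work goes in short steps, Python scripts to look and compute and a tool call to move; the robot and the scene stay as the last step left them, time stands still between calls to the robot, and variables do not carry over. Pictures are saved under pics/ and viewed, at most 10 in all, crops included, and the job is handed in when it is done.

Besides the shell and the picture viewer there is one more tool, called after "Call:" by a JSON object that holds its "api" and its "payload", one argument or row to a line. servo_tool: Moves the arm, as the interface text tells. Its arguments: {"type":"object","properties":{"rows":{"type":"array","items":{"type":"number"}},"gripper":{"type":"number"}},"required":["rows"]}

```bash
mkdir -p pics
cat > h.py <<'E'
import numpy as np, cv2
from plant import bot
def ray(cam,px):
    i=bot.camera_info(cam);K=np.array(i["camera_matrix"]);D=np.array(i["distortion"])
    u=cv2.undistortPoints(np.array([[px]],float),K,D)[0,0]
    T=np.array(i["camera_from_world"]);R=T[:3,:3];o=-R.T@T[:3,3]
    return o,R.T@np.array([u[0],-u[1],-1.])
def at_z(cam,px,z):
    o,d=ray(cam,px);return o+d*(z-o[2])/d[2]
def at_depth(cam,px,dep):
    o,d=ray(cam,px);return o+d*dep[int(round(px[1])),int(round(px[0]))]
def proj(cam,p):
    i=bot.camera_info(cam);T=np.array(i["camera_from_world"]);c=T[:3,:3]@np.array(p)+T[:3,3]
    return cv2.projectPoints(np.array([[c[0],-c[1],-c[2]]]),np.zeros(3),np.zeros(3),np.array(i["camera_matrix"]),np.array(i["distortion"]))[0].ravel()
E
python3 - <<'E'
from h import *
np.set_printoptions(precision=4,suppress=True)
s=bot.state();print(s["clock"],s["position"],s["orientation"],s["opening"],s["ft_force"])
Z=dict(bay_left=.008,bay_right=.008,bin=.008,pad_left=.14,pad_right=.14,stand=0,orange_ball=None,steel_ball=None)
for c in ("scene","side"):
    im,d=bot.grab_frame(c);cv2.imwrite(f"pics/{c}0.png",im[:,:,::-1]);np.save(f"{c}.npy",d)
    for n,z in Z.items():
        for r in bot.landmark_of(c,n)[:2]:
            px=r["xy"];print(c,n,round(r["confidence"],2),np.round(px),at_z(c,px,z) if z is not None else "", at_depth(c,px,d))
print(bot.state()["clock"])
E
```

```text
0.0 [0.2498 0.5996 0.2307] [ 0.1961  0.9806 -0.0006 -0.0001] 0.0856599872687777 [ 0.8781  0.4618 -0.1056]
scene bay_left 0.75 [231. 195.] [0.4598 0.0608 0.008 ] [0.4606 0.0618 0.0065]
scene bay_right 0.6 [259. 230.] [ 0.4385 -0.1383  0.008 ] [ 0.4404 -0.1363  0.0041]
scene bin 0.7 [246. 213.] [ 0.4498 -0.0484  0.008 ] [ 0.4494 -0.049   0.0089]
scene bin 0.69 [319. 331.] [ 0.3347 -0.5531  0.008 ] [ 0.3385 -0.5514 -0.0018]
scene pad_left 0.52 [272. 158.] [0.6357 0.0197 0.14  ] [0.6379 0.0219 0.1369]
scene pad_right 0.61 [300. 193.] [ 0.5962 -0.1781  0.14  ] [ 0.6012 -0.1741  0.1327]
scene stand 0.88 [262. 208.] [ 0.5197 -0.0593  0.    ] [ 0.4895 -0.0912  0.0554]
scene orange_ball 0.43 [277. 208.]  [ 0.5069 -0.1528  0.0975]
scene steel_ball 0.5 [250. 175.]  [0.5383 0.0358 0.0982]
side bay_left 0.67 [249. 203.] [0.4445 0.0441 0.008 ] [0.4532 0.0014 0.0611]
side bay_right 0.71 [236. 236.] [ 0.4236 -0.1497  0.008 ] [ 0.4244 -0.1526  0.0125]
side bin 0.97 [290. 178.] [0.6102 0.2319 0.008 ] [0.6099 0.2384 0.0011]
side bin 0.97 [187. 328.] [ 0.3375 -0.5671  0.008 ] [ 0.3356 -0.5645  0.0002]
side pad_left 0.52 [294. 188.] [0.6356 0.0551 0.14  ] [ 0.6327  0.186  -0.0045]
side pad_right 0.55 [283. 225.] [ 0.6183 -0.1463  0.14  ] [ 0.6183 -0.1453  0.1387]
side stand 0.98 [261. 221.] [ 0.516  -0.0445  0.    ] [ 0.5167 -0.0493  0.0066]
side steel_ball 0.35 [270. 195.]  [0.5371 0.0335 0.0967]
0.9
```

Run:
```python
import cv2,numpy as np
a=cv2.imread("pics/scene0.png");b=cv2.imread("pics/side0.png")
f=lambda i,c:cv2.resize(i[c[1]:c[1]+150,c[0]:c[0]+200],None,fx=4,fy=4,interpolation=3)
cv2.imwrite("pics/sc1.png",f(a,(170,120)));cv2.imwrite("pics/si1.png",f(b,(170,130)))
```

```text
(no output)
```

View pics/sc1.png

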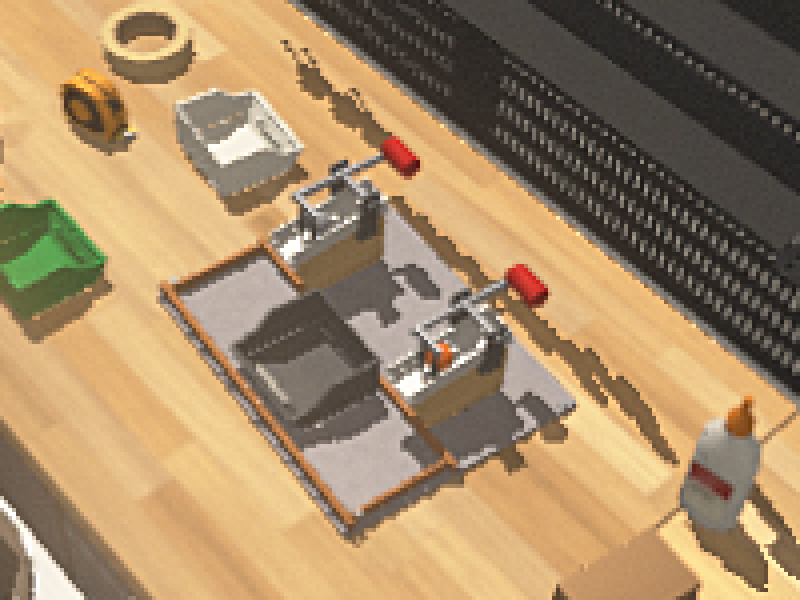

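View pics/si1.png

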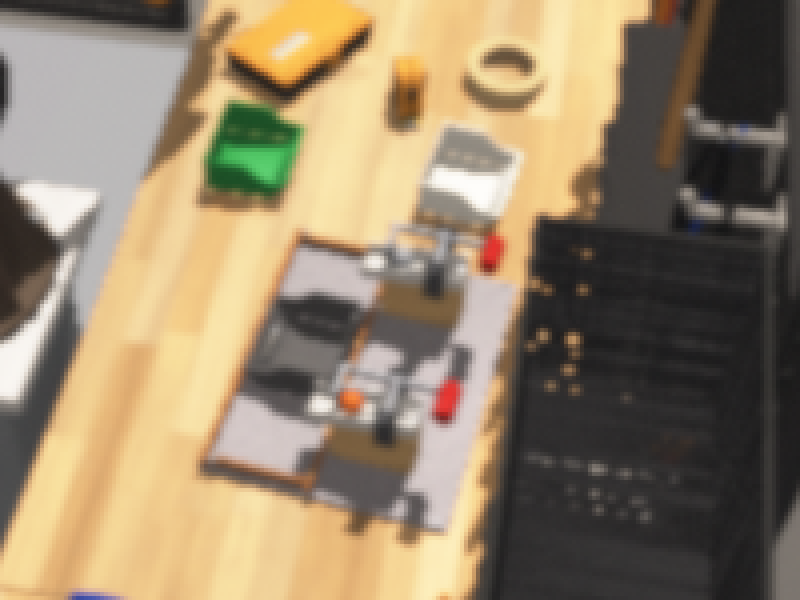

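View pics/scene0.png

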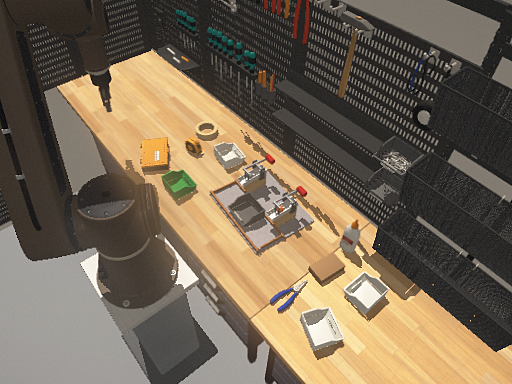

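The dark grey bin sits mid-track at about (246,213) in the scene view. The orange ball is in the right lane at about (278,208) and the steel ball is in the left lane. The green and white bins are look-alikes. Next I refine the stand pose and check the clearance behind the pads.

Run:
```python
from h import *
np.set_printoptions(precision=4,suppress=True)
def cloud(c):
    d=np.load(c+".npy");i=bot.camera_info(c);K=np.array(i["camera_matrix"]);D=np.array(i["distortion"]);T=np.array(i["camera_from_world"])
    v,u=np.mgrid[:384,:512];p=cv2.undistortPoints(np.stack([u,v],-1).reshape(-1,1,2).astype(float),K,D).reshape(384,512,2)
    X=np.stack([p[...,0]*d,-p[...,1]*d,-d],-1);X[d==0]=np.nan
    return (X-T[:3,3])@T[:3,:3]
for c in("scene","side"):
    P=cloud(c);im=cv2.imread(f"pics/{c}0.png").astype(int);b,g,r=im[...,0],im[...,1],im[...,2]
    m=((r>120)&(g<60)&(b<70)&(P[...,0]>.55)&(P[...,0]<.7)&(P[...,2]>.1)&(P[...,2]<.16)).astype(np.uint8)
    n,l,s,ce=cv2.connectedComponentsWithStats(m)
    for k in range(1,n):
        if s[k,4]>5:
            Q=P[l==k];print(c,"red",s[k,4],ce[k],Q.mean(0),Q.min(0),Q.max(0),"ray at .13",at_z(c,ce[k],.130))
    Q=P.reshape(-1,3);Q=Q[np.isfinite(Q).all(1)]
    for y in(-.35,-.25,-.15,-.05,.05):
        s_=Q[(abs(Q[:,1]-y)<.05)&(Q[:,2]>.16)&(Q[:,2]<.9)&(Q[:,0]>.3)]
        print(y,len(s_), s_[s_[:,0].argsort()[:3]] if len(s_) else "")
# base corner (crop px)
for n,p,z in (("LF",(162,286),.03),("RF",(350,522),.03),("RFbase",(350,541),0),("Rback",(576,406),.008)):
    print(n,at_z("scene",(170+p[0]/4-.4,120+p[1]/4-.4),z))
for n,p,z in (("RFtop",(207,463),.03),("Rback",(445,528),.008),("LFtop",(298,235),.03),("LB",(518,285),.008)):
    print(n,at_z("side",(170+p[0]/4-.4,130+p[1]/4-.4),z))
```

```text
scene red 33 [269.     158.0303] [0.6303 0.0317 0.1362] [0.6202 0.0138 0.1288] [0.6395 0.051  0.1421] ray at .13 [0.6347 0.0362 0.13  ]
scene red 38 [301.1842 190.2895] [ 0.6107 -0.1684  0.1364] [ 0.6002 -0.1861  0.129 ] [ 0.6225 -0.1503  0.1415] ray at .13 [ 0.6152 -0.165   0.13  ]
-0.35 6657 [[ 0.64   -0.3996  0.1714]
 [ 0.6404 -0.3973  0.1629]
 [ 0.6442 -0.3964  0.17  ]]
-0.25 5564 [[ 0.7259 -0.2689  0.3751]
 [ 0.7264 -0.2721  0.3772]
 [ 0.7281 -0.26    0.2415]]
-0.15 4760 [[ 0.7254 -0.1077  0.2412]
 [ 0.7263 -0.1044  0.3773]
 [ 0.7269 -0.1718  0.238 ]]
-0.05 3475 [[ 0.7265 -0.0269  0.2484]
 [ 0.7274 -0.0467  0.3717]
 [ 0.7274 -0.0963  0.2368]]
0.05 3173 [[0.725  0.0198 0.2427]
 [0.727  0.0785 0.2434]
 [0.727  0.0273 0.2417]]
side red 19 [292.4211 193.5263] [0.635  0.024  0.1366] [0.6294 0.0099 0.127 ] [0.6406 0.0439 0.1422] ray at .13 [0.6348 0.0298 0.13  ]
side red 22 [281.3636 230.1364] [ 0.6152 -0.1723  0.1379] [ 0.608  -0.1889  0.1262] [ 0.6207 -0.155   0.1479] ray at .13 [ 0.6149 -0.1667  0.13  ]
-0.35 1330 [[ 0.6371 -0.3978  0.1606]
 [ 0.6395 -0.3947  0.1702]
 [ 0.64   -0.3967  0.1669]]
-0.25 1190 [[ 0.7311 -0.2144  0.2469]
 [ 0.7489 -0.2947  0.3775]
 [ 0.7544 -0.2748  0.3736]]
-0.15 1828 [[ 0.7298 -0.1033  0.3737]
 [ 0.7299 -0.1113  0.3771]
 [ 0.7303 -0.115   0.376 ]]
-0.05 1322 [[ 0.7291 -0.0358  0.3708]
 [ 0.7293 -0.0536  0.3784]
 [ 0.7294 -0.0819  0.3665]]
0.05 1760 [[0.7289 0.0666 0.2416]
 [0.7289 0.0797 0.2343]
 [0.729  0.0214 0.2361]]
LF [0.3979 0.1157 0.03  ]
RF [ 0.3661 -0.2124  0.03  ]
RFbase [ 0.366  -0.2139  0.    ]
Rback [ 0.6276 -0.2404  0.008 ]
RFtop [ 0.3795 -0.218   0.03  ]
Rback [ 0.6298 -0.2344  0.008 ]
LFtop [0.4081 0.1068 0.03  ]
LB [0.6678 0.0982 0.008 ]
```

Call:
{"api": "servo_tool", "payload": {
  "rows": [-3,-3.3,-1,-2,-6,-6.5,-2,-4,-9,-9.7,-3,-6,-12,-13,-4,-8,-15,-16.3,-5,-10,-18,-19.6,-5,-12,-21,-22.8,-5,-14,-24,-26,-5,-16.5,-27,-29.3,-5,-16.5,-30,-32.5,-5,-16.5],
  "gripper": 1
}}

```text
clock: 1.73
position: [0.3914, 0.2117, 0.2816]
orientation: [0.053, 0.999, 0.0, 0.0]
ft_force: [1.0, -0.3, -0.8]
opening: -0.0
finger_force: 0.0
```

Call:
{"api": "servo_tool", "payload": {
  "rows": [-1.6,-3.3,0,0,-3.2,-6.6,0,0,-4.8,-10,0,0,-6.4,-13.3,0,0,-7.8,-16.2,0,0,-8.8,-18.2,0,0,-8.8,-18.2,0,0]
}}

```text
clock: 2.32
position: [0.4607, 0.0198, 0.2815]
orientation: [0.055, 0.998, -0.0, 0.001]
ft_force: [0.3, 0.5, 0.1]
opening: -0.0002
finger_force: 0.0
```

Run:
```python
from h import *
np.set_printoptions(precision=4,suppress=True)
print(bot.state()["position"])
im,d=bot.grab_frame("wrist");cv2.imwrite("pics/w0.png",im[:,:,::-1]);np.save("wrist.npy",d)
for n,z in dict(bay_left=.008,bay_right=.008,bin=.008,pad_left=.14,pad_right=.14,stand=0).items():
    for r in bot.landmark_of("wrist",n)[:2]:
        px=r["xy"];print(n,round(r["confidence"],2),np.round(px),at_z("wrist",px,z))
```

```text
[0.4607 0.0198 0.2815]
bay_left 0.94 [271. 158.] [0.4574 0.0529 0.008 ]
bay_right 0.57 [136. 158.] [ 0.4351 -0.1461  0.008 ]
bin 0.96 [199. 156.] [ 0.4428 -0.0506  0.008 ]
bin 0.9 [394. 228.] [0.5908 0.2432 0.008 ]
stand 0.56 [208. 203.] [ 0.5188 -0.0496  0.    ]
```

View pics/w0.png

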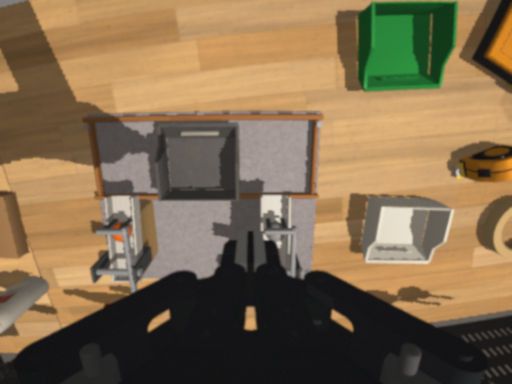

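Call:
{"api": "servo_tool", "payload": {
  "rows": [1.25,2.4,3,0,1.25,2.4,6,0,1.25,2.4,9.5,0,1.25,2.4,13,0,1.25,2.4,16,0,1.25,2.4,18.5,0,1.25,2.4,20.5,0,1.25,2.4,22.5,0,1.25,2.4,24.5,0,1.25,2.4,24.5,0]
}}

```text
clock: 3.5
position: [0.4477, 0.049, 0.0337]
orientation: [0.053, 0.999, -0.0, -0.002]
ft_force: [-2.0, 1.0, -0.3]
opening: 0.0001
finger_force: 0.0
```

Run:
```python
from h import *
s=bot.state();print(s["position"],s["ft_force"])
im,d=bot.grab_frame("scene");cv2.imwrite("pics/s1.png",cv2.resize(im[140:270,180:350,::-1],None,fx=4,fy=4,interpolation=3))
```

```text
[0.4476732  0.04901973 0.03374115] [-1.95982228  0.9541251  -0.28262254]
```

View pics/s1.png

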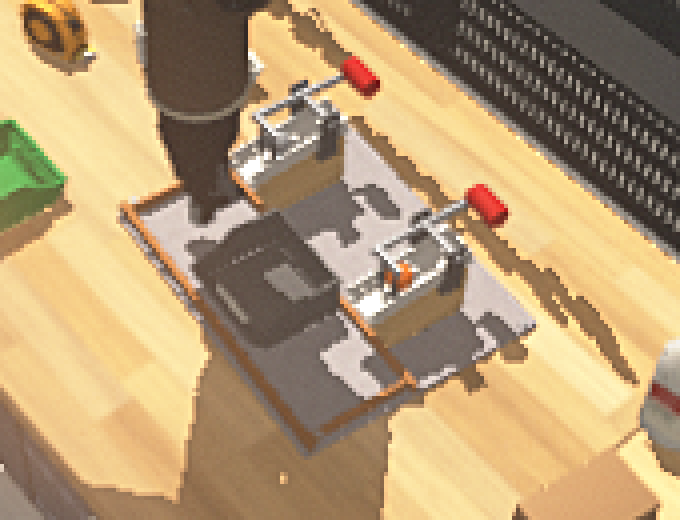

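The closed fingers stand inside the track, left of the bin at crop (205,215), clear of the chute and the fences. I let the arm settle, then push.

Call:
{"api": "servo_tool", "payload": {
  "rows": [0.2,0,0,0,0.2,-0.5,0,0]
}}

```text
clock: 3.72
position: [0.4472, 0.0443, 0.0373]
orientation: [0.053, 0.999, 0.0, 0.001]
ft_force: [-0.3, -0.6, -0.1]
opening: 0.0
finger_force: 0.0
```

Call:
{"api": "servo_tool", "payload": {
  "rows": [0,-1,0,0,0,-1.8,0,0,0,-2.6,0,0,0,-3.4,0,0,0,-4.2,0,0,0,-5,0,0,0,-5.8,0,0,0,-6.6,0,0,0,-7.4,0,0,0,-8.2,0,0]
}}

```text
clock: 4.55
position: [0.438, -0.0387, 0.0362]
orientation: [0.053, 0.999, 0.0, -0.0]
ft_force: [-0.7, 1.3, -0.0]
opening: -0.0002
finger_force: 0.3
```

Call:
{"api": "servo_tool", "payload": {
  "rows": [0,-0.7,0,0,0,-1.3,0,0,0,-1.8,0,0,0,-2.3,0,0,0,-2.7,0,0,0,-3.1,0,0,0,-3.4,0,0,0,-3.4,0,0]
}}

```text
clock: 5.22
position: [0.4345, -0.0721, 0.0363]
orientation: [0.054, 0.999, -0.0, 0.0]
ft_force: [-0.1, 0.6, -0.3]
opening: -0.0001
finger_force: 0.0
```

Run:
```python
from h import *
s=bot.state();print(s["position"],s["ft_force"])
im,d=bot.grab_frame("scene");cv2.imwrite("pics/s2.png",cv2.resize(im[140:270,180:350,::-1],None,fx=4,fy=4,interpolation=3))
for r in bot.landmark_of("scene","bin")[:2]: print(r["confidence"],at_z("scene",r["xy"],.008))
for r in bot.landmark_of("scene","bay_right")[:1]: print(r["confidence"],at_z("scene",r["xy"],.008))
```

```text
[ 0.43454457 -0.07211782  0.03626826] [-0.06763089  0.58090584 -0.34324804]
0.92 [ 0.33987764 -0.55153125  0.008     ]
0.81 [0.57361141 0.21667116 0.008     ]
0.72 [ 0.43640367 -0.14940635  0.008     ]
```

View pics/s2.png

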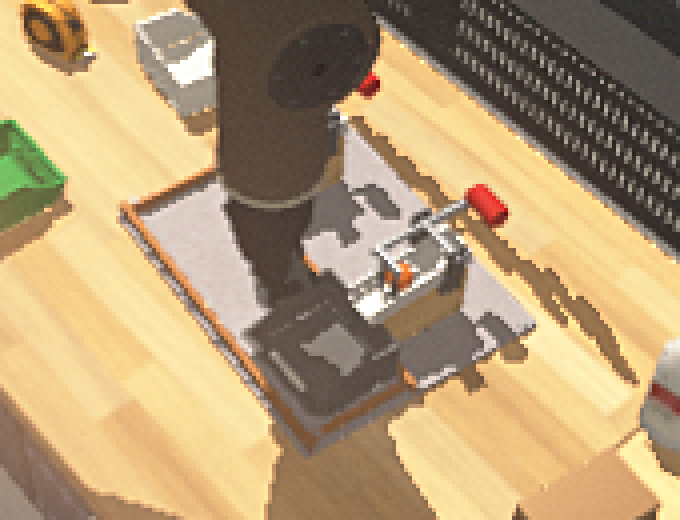

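The bin is sliding flat and is close to the right end stop, with a small gap left at crop (370,400). I keep going slowly until the force rises.

Call:
{"api": "servo_tool", "payload": {
  "rows": [0,-0.3,0,0,0,-0.6,0,0,0,-0.9,0,0,0,-1.1,0,0]
}}

```text
clock: 5.7
position: [0.4337, -0.0827, 0.0364]
orientation: [0.054, 0.999, 0.0, 0.0]
ft_force: [9.9, 30.1, 9.8]
opening: 0.0001
finger_force: 15.4
```

Call:
{"api": "servo_tool", "payload": {
  "rows": [0,-0.2,0,0,0,-0.4,0,0,0,-0.4,0,0]
}}

```text
clock: 5.95
position: [0.4351, -0.0844, 0.0372]
orientation: [0.054, 0.999, 0.001, 0.002]
ft_force: [19.5, 68.6, 22.5]
opening: 0.0001
finger_force: 35.5
```

Call:
{"api": "servo_tool", "payload": {
  "rows": [0,0.7,0,0,0,1.5,0,0,0,3,0,0,0,3,-2,0,0,3,-5,0,0,3,-9,0,0,3,-13,0,0,3,-17,0,0,3,-20,0,0,3,-22,0]
}}

```text
clock: 6.78
position: [0.4368, -0.057, 0.2596]
orientation: [0.053, 0.999, -0.0, 0.002]
ft_force: [1.3, 0.3, -0.3]
opening: -0.0003
finger_force: 0.0
```

Run:
```python
from h import *
np.set_printoptions(precision=4,suppress=True)
print(bot.state()["position"],bot.state()["ft_force"])
im,d=bot.grab_frame("wrist");cv2.imwrite("pics/w1.png",im[:,:,::-1])
for n,z in dict(bay_left=.008,bay_right=.008,bin=.008,pad_left=.14,pad_right=.14,stand=0).items():
    for r in bot.landmark_of("wrist",n)[:2]:
        px=r["xy"];print(n,round(r["confidence"],2),np.round(px),at_z("wrist",px,z))
```

```text
[ 0.4368 -0.057   0.2596] [ 1.2661  0.3051 -0.2542]
bay_left 0.65 [329. 169.] [0.4591 0.0523 0.008 ]
bin 0.86 [443. 241.] [0.5879 0.2308 0.008 ]
bin 0.73 [185. 170.] [ 0.4341 -0.1492  0.008 ]
pad_right 0.19 [175. 251.] [ 0.4906 -0.1392  0.14  ]
stand 0.75 [256. 217.] [ 0.5163 -0.0565  0.    ]
```

View pics/w1.png

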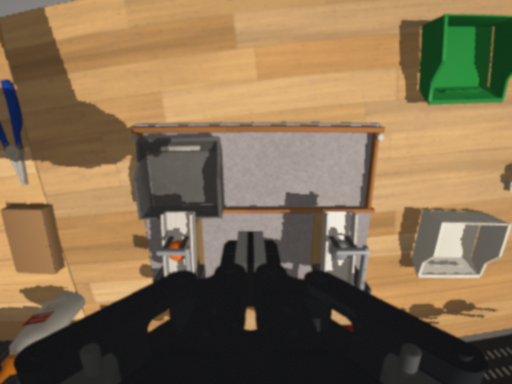

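The bin is home in the right bay, at pixel (180,175) in the wrist view, or (0.434,-0.149) against the expected (0.437,-0.149). Next is the move above the right pad.

Call:
{"api": "servo_tool", "payload": {
  "rows": [-2.5,-1.2,0,0,-5,-2.4,0,0,-8,-3.8,0,0,-11,-5.2,0,0,-14,-6.6,0,0,-16.5,-7.9,0,0,-18.3,-8.7,0,0,-18.9,-9,1,0,-18.9,-9,3,0,-18.9,-9,5,0]
}}

```text
clock: 7.97
position: [0.6139, -0.1663, 0.2041]
orientation: [0.053, 0.999, 0.0, -0.001]
ft_force: [0.2, 1.0, -0.4]
opening: -0.0
finger_force: 0.0
```

Call:
{"api": "servo_tool", "payload": {
  "rows": [0,0,1.2,0,0,0,2.2,0,0,0,3,0,0,0,3.5,0,0,0,3.5,0]
}}

```text
clock: 8.38
position: [0.614, -0.1662, 0.1705]
orientation: [0.053, 0.999, 0.0, -0.001]
ft_force: [-0.7, -0.0, -0.2]
opening: -0.0001
finger_force: 0.0
```

Run:
```python
from h import *
np.set_printoptions(precision=4,suppress=True)
s=bot.state();print(s["position"],s["ft_force"])
im,d=bot.grab_frame("scene");a=im[140:240,250:350,::-1]
im,d=bot.grab_frame("side");b=im[160:260,230:330,::-1]
cv2.imwrite("pics/p.png",cv2.resize(np.hstack([a,b]),None,fx=4,fy=4,interpolation=3))
```

```text
[ 0.614  -0.1662  0.1705] [-0.6769 -0.0168 -0.2113]
```

View pics/p.png

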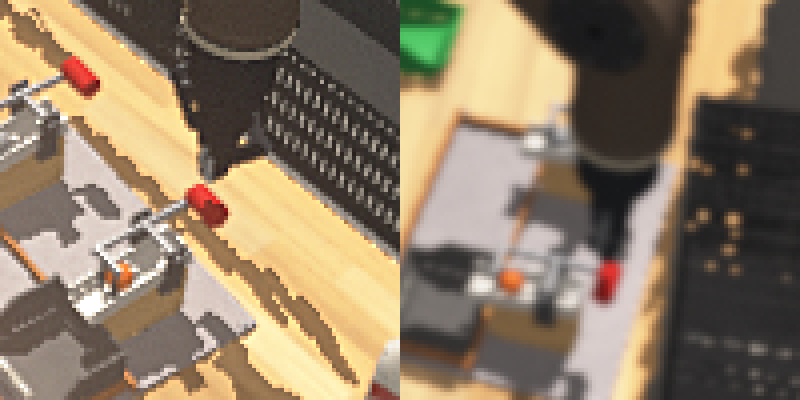

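The fingertips are centred above the red pad in both crops. I press in steps and watch the force.

Call:
{"api": "servo_tool", "payload": {
  "rows": [0,0,1,0,0,0,2,0,0,0,2.8,0,0,0,3.4,0,0,0,4,0,0,0,4.3,0,0,0,4.3,0]
}}

```text
clock: 9.07
position: [0.6145, -0.1664, 0.1276]
orientation: [0.053, 0.999, 0.0, -0.0]
ft_force: [1.1, 0.3, 2.7]
opening: -0.0001
finger_force: 1.4
```

Call:
{"api": "servo_tool", "payload": {
  "rows": [0,0,0.4,0,0,0,0.8,0,0,0,1.2,0,0,0,1.4,0,0,0,1.4,0,0,0,1.4,0,0,0,1.4,0,0,0,1.4,0,0,0,1.4,0,0,0,1.4,0]
}}

```text
clock: 9.9
position: [0.6145, -0.1664, 0.1145]
orientation: [0.053, 0.999, -0.0, 0.0]
ft_force: [2.7, -0.5, 5.4]
opening: -0.0
finger_force: 2.5
```

Call:
{"api": "servo_tool", "payload": {
  "rows": [0,0,0,0,0,0,0,0,0,0,0,0,0,0,0,0,0,0,0,0,0,0,0,0,0,0,0,0,0,0,0,0]
}}

```text
clock: 10.57
position: [0.6145, -0.1665, 0.1145]
orientation: [0.053, 0.999, -0.0, 0.0]
ft_force: [2.0, -0.2, 5.2]
opening: -0.0001
finger_force: 2.5
```

Run:
```python
from h import *
im,d=bot.grab_frame("scene");a=im[140:240,240:340,::-1]
im,d=bot.grab_frame("side");b=im[160:260,210:310,::-1]
cv2.imwrite("pics/p2.png",cv2.resize(np.hstack([a,b]),None,fx=4,fy=4,interpolation=3))
for c in("scene","side"):
    for r in bot.find_in(c,"orange_ball")[:1]: print(c,r["confidence"],r["xy"],at_z(c,r["xy"],.03))
```

```text
side 0.5 [260.5, 225.6] [ 0.52017785 -0.08907525  0.03      ]
```

View pics/p2.png

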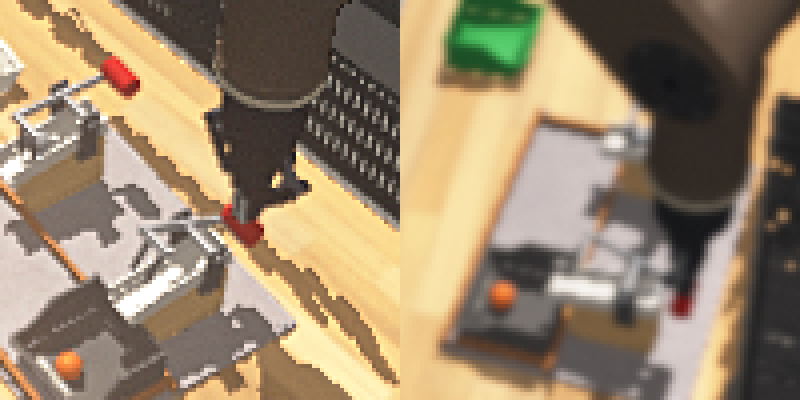

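The orange ball is in the bin, at scene crop (68,365) and side crop (503,295), with the gate held open. I release the pad slowly and retreat upward.

Call:
{"api": "servo_tool", "payload": {
  "rows": [0,0,-0.5,0,0,0,-1,0,0,0,-1.6,0,0,0,-2.2,0,0,0,-2.8,0,0,0,-3.6,0,0,0,-5,0,0,0,-7,0,0,0,-9,0,0,0,-9,0]
}}

```text
clock: 11.6
position: [0.6163, -0.167, 0.2086]
orientation: [0.053, 0.999, -0.001, 0.003]
ft_force: [0.8, -0.9, 1.3]
opening: -0.0
finger_force: 0.0
```

Call:
{"api": "servo_tool", "payload": {
  "rows": [0,0,0,0,0,0,0,0,0,0,0,0,0,0,0,0,0,0,0,0,0,0,0,0]
}}

```text
clock: 12.1
position: [0.6142, -0.1664, 0.2037]
orientation: [0.053, 0.999, 0.0, -0.0]
ft_force: [0.4, 0.6, -0.0]
opening: -0.0005
finger_force: 0.0
```

Run:
```python
from h import *
print(bot.state()["ft_force"],bot.state()["clock"])
im,d=bot.grab_frame("scene");a=im[140:240,240:340,::-1]
im,d=bot.grab_frame("side");b=im[160:260,210:310,::-1]
cv2.imwrite("pics/p3.png",cv2.resize(np.hstack([a,b]),None,fx=4,fy=4,interpolation=3))
```

```text
[ 0.35499539  0.63980431 -0.00322946] 12.1
```

View pics/p3.png

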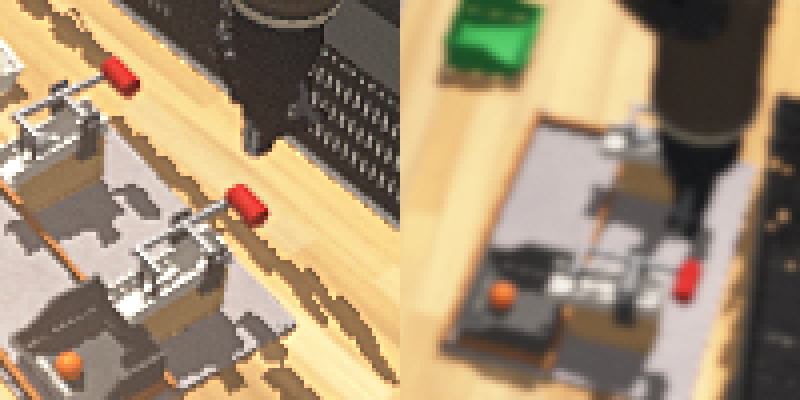

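The right pad is back up with its gate shut, the ball rests in the bin, and the bin is still home with the arm clear.

```bash
python3 -c "
from plant import bot
print(bot.close_job())"
```

```text
the job is handed in; nothing more can be done
None
```

The job is handed in: the grey bin stands home in the right bay with the orange ball in it, the gate is shut again and the steel ball's lane was left untouched; the fingertips briefly pressed the bin at about 70 N against the end stop, below the 120 N wrist limit.

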